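# Swing the cheese carrier to the rind gauge and leave it standing there

## Robot

A 6-joint arm with a two-finger parallel gripper is mounted at the origin on the work surface. World frame = base frame: x ahead of the robot, y to its left, z up, the work surface at z = 0. Lengths are in m, angles in rad, forces in N, time in s.
With the tool pointing down it reaches from about 0.375 to 0.9 m from the base axis. Payload 3.1 kg.
Tool frame: the origin (TCP) lies on the centre line of the jaws, within the pads' length; the fingertips stand 22 mm ahead of it and the grasp point (between the pads) lies 3 mm ahead of it; x points along the fingers, z is the direction in which the jaws open and shut, and the axes are right-handed (so a half turn about x gives the same grasp; the last joint's range is limited). The gripper opens to 85 mm and grips with 20 to 120 N. Pads are 22 mm wide; open, the fingers measure 114 mm over their backs; the gripper's body (76 mm by 85 mm) begins 54 mm behind the grasp point. The pads swing forward as they close: fully open they stand 13 mm farther back than shut.
Start: joints at [-1.308, 0.527, 1.433, -0, 1.181, -0.178], TCP at [0.267, -0.565, 0.253] pointing down, gripper open.
Joint ranges: [-3.08, 3.08], [-0.75, 2.2], [0.22, 2.44], [-1.43, 4.57], [0, 2.65], [-2.85, 2.85]. Speed limits (rad/s): [2.79, 2.79, 3.14, 3.14, 3.14, 3.14].

## Interface

Orientations are given as [roll, pitch, yaw] about the fixed x, y, z axes, in that order (R = Rz(yaw) Ry(pitch) Rx(roll)).
In Python, from station import ctrl gives the robot as it stands.
- The arm moves only by the tool move_arm, never from a script. Its argument "commands" is one flat list of numbers, 7 for each row, row after row: the shift along the tool's x, y, z in m, then the turn, a rotation vector about the tool's x, y, z in rad, then the opening, from 0 (shut) to 1 (fully open). In form: [tx, ty, tz, rx, ry, rz, grip, tx, ty, tz, rx, ry, rz, grip, ...]. A call has 1 to 5 rows; each row shifts and turns the pose as measured when the row begins, along the tool's axes as they then stand; what a row does not reach is not made up. A row lasts 1/10 s, in which the tool goes at most 50 mm and 8.59 degrees, less where a joint would pass 70% of its speed; a pose out of reach is approached as far as the arm can. A call with a gripper value outside its range is refused whole. The fingers move at their own pace and stop on an object; the grip force is fixed at half the most. Time passes only in rows, so rows that do not move let the fingers close. It gives the time, the measured TCP pose, the force and the opening at its end, in the units of the state.
- ctrl.read_state(): the state, without advancing time (a new reading comes with each control period).
- ctrl.camera(name): name is "scene" or "top"; returns a dict with "img" (420x560x3 uint8, red, green, blue), "K" (3x3 intrinsics, pixels), "k1" (the pictures are not rectified: a ray, as slopes to the right and down, at radius r is drawn at 1 + k1 r^2 times it, then the intrinsics apply), "rvec" (rotation vector, rad) and "tvec" (3), from world to camera coordinates, as OpenCV has them. Camera axes: x right, y down, z forward; pixel columns grow to the right and rows downward; lengths in m; the calibration is good to about 2 mm. A picture is of the moment at which its call begins. There is no depth.
- ctrl.hand_in(): hands the job in, once; it reports no verdict.
The state is a dict: "t": time; "joints": joint angles; "joint_velocities": joint speeds; "effort": joint torques, N m; "tcp_pos": TCP position; "orientation": TCP orientation; "ft_force": force on the tool from outside, world axes, zero at the start; "wrist_torque": the same for the moment, N m; "width": opening from 0.0 (shut) to 1.0 (fully open).
Only numpy, scipy, OpenCV 4.12 (cv2) and the standard library are available. Lean on these libraries where they do the work, as an engineer would, in place of code of your own. Each camera call takes 0.05 s, during which the arm holds its last target. There are 200 camera calls.

## Task

Swing the heavy, almost frictionless cheese carrier round to the rind gauge by pushing on the outer side faces of its sprung rubber bumper, and bring it to rest with its pointed nose in front of the gauge's plate, really at a standstill and not creeping on, then leave it standing there untouched for about five seconds before you finish. Swing it gently: the cheese never faster than 0.3 m/s, no hard shoves, and never running to an end of its swing. Do not touch the carrier's cheese or beam, do not drag the bumper from on top, do not move the gauge, and leave the other things on the bench where they are.

Things in the scene. Friction and masses are not known exactly. Their poses are not given: they have to be found in the camera images.
- post: Fixed foot and post of the swing carrier. Origin: at bench height under the flat foot bar, 160 mm in front of the vertical swing axis, so that the axis stands at (-160, 0) mm in its frame. Its x axis is the middle of the boom's swing, z is up. The post and hub are 145 mm high (cap 157 mm).
- boom: The boom turns about the post's vertical axis. Origin at bench height 200 mm out from that axis; its x axis points outward along the boom. End stops 1 rad either side of the post's x. It coasts for many seconds on its ball bearing: drag 0.04 N m s/rad, dry friction 0.002 N m, inertia of all that swings 0.64 kg m2 (0.48 to 0.86, as the cheese differs). At rest it stays.
- bumper (a joint): Sprung bumper: its displacement in m relative to the boom, sideways (positive anticlockwise seen from above); 0 unloaded, stops at +-0.04. Spring 100 N/m, damping 3 N s/m, mass 0.2 kg. A push on a side face moves it and the spring drives the boom 250 mm from the axis, so it bounces off a hand just held still.
- bumper_mid (a point): Centre of the black rubber bumper block below the beam: 120 mm along the boom, 210 mm across it, 60 mm high (45 to 105 mm above the bench), 250 mm from the swing axis. It may be pushed on its two flat side faces, 105 mm either side of this centre; too wide to grip. x outward along the boom, y sideways, anticlockwise seen from above, z up.
- beam_top (a point): Steel beam of the boom, 100 mm wide, from 105 to 130 mm above the bench, reaching 410 mm from the swing axis; it passes over the bumper and ends in a 150 mm steel platter under the cheese and a nose bar. This point: the middle of its top face right above the bumper, 250 mm from the axis. Not to be touched.
- wheel_top (a point): Wheel of cheese 170 mm in diameter and 85 mm high, about 2.4 kg, fixed on the end of the boom with its centre 400 mm from the swing axis, 140 to 225 mm above the bench. This point: the centre of its top face. Not to be touched.
- nose (a point): Tip of the pointed steel nose at the outer end of the boom, 490 mm from the swing axis, 137 mm above the bench.
- gauge_plate (a point): Centre of the face of the rind gauge's upright aluminium plate (100 mm wide, 75 mm high, centre 165 mm above the bench) that looks back to the swing axis from 508 mm away; x points away from the axis, y anticlockwise. It stands on a flat bar, top 26 mm above the bench, clamped to the post; the nose passes 18 mm before it and is to stop over its width.
- hammer: Tapping hammer with a wooden handle, 220 mm long, lying on the bench. Origin under its middle. To be left alone.
- brush: Wooden brush, 200 mm long, lying on the bench. To be left alone.
- small_wheel: Small loose cheese, 130 mm in diameter and 60 mm high; origin at the centre of its underside. To be left alone.
- jar: Jar, 72 mm in diameter, 110 mm high; origin at the centre of its underside. To be left alone.
- bowl: White bowl, 130 mm wide, 55 mm high; origin at the centre of its underside. To be left alone.
- board: Small wooden board 150 x 100 x 16 mm lying on the bench, the carrier passes above it. To be left alone.

How it is judged:
By the outcome, as a careful person would: the job done as asked, in the order asked, and still so for the second after the job is handed in, with the robot touching nothing.
It also fails if it takes over 58 s, if anything falls off the work surface, if the arm or the gripper's body presses on something with over 40 N, if the wrist force passes 120 N, or if a joint passes its speed limit or range.

## Working session

There is one attempt and no reset: what is moved stays moved. The work goes in short steps, Python scripts to look and compute and a tool call to move; the robot and the scene stay as the last step left them, time stands still between calls to the robot, and variables do not carry over. Pictures are saved under pics/ and viewed, about 8 in all and at most 12, crops included, and the job is handed in when it is done.

Besides the shell and the picture viewer there is one more tool, called after "Call:" by a JSON object that holds its "fn" and its "kwargs", one argument or row to a line. move_arm: Moves the arm, as the interface text tells. Its arguments: {"type":"object","properties":{"commands":{"type":"array","items":{"type":"number"}}},"required":["commands"]}

```bash
ls; mkdir -p pics; python3 - <<'E'
from station import ctrl
import cv2,numpy as np
s=ctrl.read_state();print(s)
for n in("scene","top"):
    c=ctrl.camera(n);cv2.imwrite(f"pics/{n}0.png",c["img"][:,:,::-1]);print(n,c["K"].tolist(),c["k1"],c["rvec"],c["tvec"])
E
```

```text
pics
{'t': 0.0, 'joints': array([-1.30850456e+00,  5.28480948e-01,  1.43387120e+00, -2.28159835e-05,
        1.18138847e+00, -1.78501878e-01]), 'joint_velocities': array([-0.00081804, -0.00023779, -0.00111651,  0.00131149, -0.00027071,
       -0.00093497]), 'effort': array([-3.82456419e-04, -4.42351985e+01, -1.78028226e+01, -1.35532564e-04,
        8.36666557e-03,  3.28148900e-06]), 'tcp_pos': array([ 0.26650957, -0.56460981,  0.25233437]), 'orientation': array([2.9729087 , 1.56864826, 1.8429147 ]), 'ft_force': array([ 0.18341826,  0.47326047, -0.5867041 ]), 'wrist_torque': array([-0.01470912,  0.0284859 , -0.06040137]), 'width': 1.0011465547015597}
scene [[459.6239808901201, 0.0, 276.71585580279606], [0.0, 459.6239808901201, 209.19991825490175], [0.0, 0.0, 1.0]] -0.13386843383331135 [ 0.78148671  2.67811472 -0.98583284] [ 0.53917594 -0.13081305  1.94877999]
top [[494.8665851108022, 0.0, 276.4075644234058], [0.0, 494.8665851108022, 215.15142448808945], [0.0, 0.0, 1.0]] -0.017080034604571658 [ 2.15150161 -2.15360613  0.16096628] [-0.0180317  0.6177041  2.0018677]
```

View pics/top0.png

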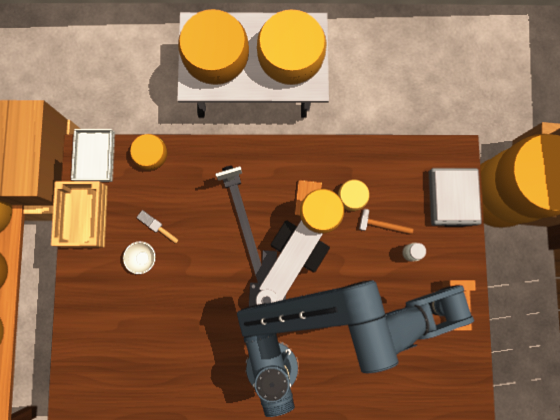

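View pics/scene0.png

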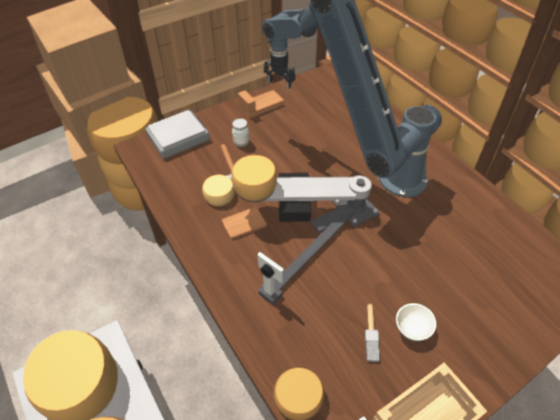

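```bash
cat > h.py <<'E'
from station import ctrl
import cv2,numpy as np
def ray(c,u,v):
    p=cv2.undistortPoints(np.array([[[u,v]]],float),c["K"],np.array([c["k1"],0,0,0.]),None,None)[0,0] if 0 else None
    K=c["K"];xd=np.array([(u-K[0,2])/K[0,0],(v-K[1,2])/K[1,1]]);x=xd.copy()
    for _ in range(30): x=xd/(1+c["k1"]*(x@x))
    R=cv2.Rodrigues(np.array(c["rvec"],float))[0];o=-R.T@np.array(c["tvec"]);return o,R.T@np.r_[x,1]
def at(c,u,v,z):
    o,d=ray(c,u,v);return o+d*(z-o[2])/d[2]
def proj(c,P):
    R=cv2.Rodrigues(np.array(c["rvec"],float))[0];q=R@np.array(P)+c["tvec"];x=q[:2]/q[2];x=x*(1+c["k1"]*(x@x))
    return c["K"][0,0]*x[0]+c["K"][0,2],c["K"][1,1]*x[1]+c["K"][1,2]
def big(n,name,x0,y0,x1,y1,s):
    c=ctrl.camera(n);cv2.imwrite(f"pics/{name}.png",cv2.resize(c["img"][y0:y1,x0:x1,::-1],None,fx=s,fy=s,interpolation=cv2.INTER_CUBIC));return c
E
python3 - <<'E'
from h import *
c=big("top","t1",200,150,360,310,4);
for n,u,v,z in [("hub",266,298,.157),("cheese",323,210,.225),("plate",229,174,.2),("smallw",354,194,.06),("base",272,383,.3),("jar",414,252,.11)]: print(n,at(c,u,v,z).round(3))
E
```

```text
hub [0.283 0.023 0.157]
cheese [ 0.612 -0.193  0.225]
plate [0.756 0.165 0.2  ]
smallw [ 0.704 -0.339  0.06 ]
base [-0.004 -0.     0.3  ]
jar [ 0.46  -0.564  0.11 ]
```

View pics/t1.png

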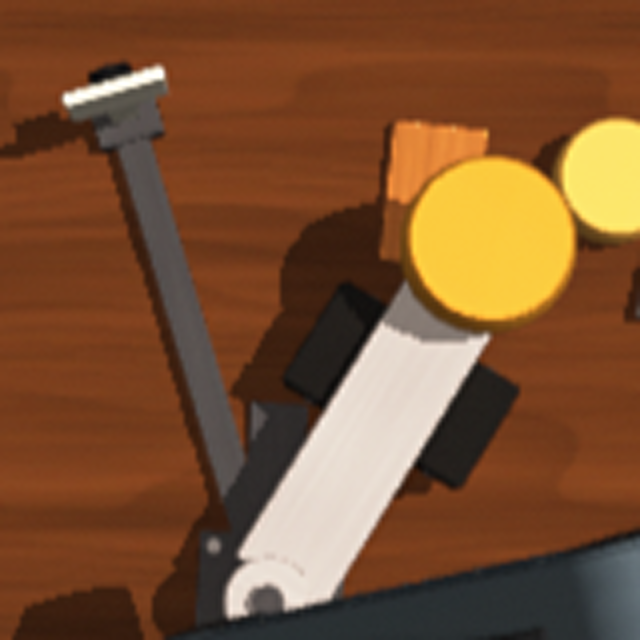

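```bash
cat >> h.py <<'E'
from scipy.spatial.transform import Rotation as Ro
def R(): return Ro.from_euler('xyz',ctrl.read_state()["orientation"]).as_matrix()
A=None
def boom(c):
    hsv=cv2.cvtColor(c["img"],cv2.COLOR_RGB2HSV)
    return hsv
E
python3 - <<'E'
from h import *
print(R().round(3))
c=ctrl.camera("top")
A=at(c,266.25,300,.157);C=at(c,323,210,.225);P=at(c,228.7,173.7,.2025)
print(A,C,P)
for X in(C,P):
    d=X-A;print(np.hypot(*d[:2]),np.arctan2(d[1],d[0]))
hsv=cv2.cvtColor(c["img"],cv2.COLOR_RGB2HSV)
m=cv2.inRange(hsv,(18,150,180),(30,255,255));print(hsv[210,323],hsv[194,354],hsv[185,308])
n,l,s,ct=cv2.connectedComponentsWithStats(m)
for i in range(1,n):
    if s[i,4]>200:print(s[i],ct[i])
t=R().T@np.array([[.13,.314,0],[0,0,-.155],[.842*0+.5399,.842,0]]).T;print(t.T.round(4))
E
```

```text
[[-0.     0.904  0.427]
 [ 0.002  0.427 -0.904]
 [-1.     0.    -0.002]]
[0.27510523 0.02159669 0.157     ] [ 0.61157565 -0.19282161  0.225     ] [0.75654279 0.16631512 0.2025    ]
0.3989831444917231 -0.5673651731059164
0.5027181549832795 0.2920039244048665
[ 23 191 251] [ 25 146 252] [ 13 193 225]
[ 180   10   64   60 2999] [211.78659553  39.46748916]
[ 260   10   65   60 3058] [291.83355134  39.71746239]
[131 135  32  31 779] [146.61232349 149.51219512]
[ 515  136   34   73 1603] [531.59326263 172.71678104]
[ 303  180   66   50 1398] [325.15593705 208.04291845]
[[ 4.000e-04  2.515e-01 -2.285e-01]
 [ 1.550e-01 -0.000e+00  2.000e-04]
 [ 1.000e-03  8.475e-01 -5.312e-01]]
```

Call:
{"fn": "move_arm", "kwargs": {
  "commands": [0,0.0315,-0.0286,0,0,0,0,0,0.0315,-0.0286,0,0,0,0,0,0.0315,-0.0286,0,0,0,0,0,0.0315,-0.0286,0,0,0,0,0,0.0315,-0.0286,0,0,0,0]
}}

```text
t: 0.7
tcp_pos: [0.3483, -0.3689, 0.2508]
orientation: [-0.327, 1.568, -1.467]
ft_force: [0.4, -0.1, 0.8]
width: 0.143
```

Call:
{"fn": "move_arm", "kwargs": {
  "commands": [0,0.0315,-0.0286,0,0,0,0,0,0.0315,-0.0286,0,0,0,0,0,0,0,0,0,0,0]
}}

```text
t: 1.0
tcp_pos: [0.3826, -0.2819, 0.2503]
orientation: [-2.945, 1.569, 2.202]
ft_force: [0.0, -1.1, 0.8]
width: 0.001
```

Call:
{"fn": "move_arm", "kwargs": {
  "commands": [0.03,0.012,-0.011,0,0,0,0,0.045,0.012,-0.011,0,0,0,0,0.045,0,0,0,0,0,0,0.035,0,0,0,0,0,0,0,0,0,0,0,0,0]
}}

```text
t: 1.5
tcp_pos: [0.4002, -0.2556, 0.0938]
orientation: [0.232, 1.557, -0.9]
ft_force: [-0.4, 0.5, 0.6]
width: -0.002
```

```bash
cat >> h.py <<'E'
A=np.array([.2751,.0216])
def look():
    c=ctrl.camera("top");hsv=cv2.cvtColor(c["img"],cv2.COLOR_RGB2HSV)
    m=cv2.inRange(hsv,(16,172,215),(27,255,255));m=cv2.morphologyEx(m,cv2.MORPH_OPEN,np.ones((5,5)))
    m[:135]=0;m[:,:180]=0;m[:,420:]=0
    n,l,s,ct=cv2.connectedComponentsWithStats(m);i=1+np.argmax(s[1:,4])
    X=at(c,*ct[i],.225);d=X[:2]-A
    return ctrl.read_state()["t"],np.arctan2(d[1],d[0]),np.hypot(*d),s[i]
def faces(th):
    u=np.array([np.cos(th),np.sin(th)]);n=np.array([-u[1],u[0]])
    return A+.25*u-.105*n,A+.25*u+.105*n,n
def rate(k=3):
    L=[look() for _ in range(k)];t=[l[0] for l in L];a=[l[1] for l in L]
    print("t",t[-1].__round__(2),"theta",np.round(a,4),"r",round(L[-1][2],3),L[-1][3])
    return L
E
python3 - <<'E'
from h import *
L=rate(2);f=faces(L[-1][1]);print(f)
s=ctrl.read_state();p=s["tcp_pos"];print(p,R().round(3),s["ft_force"]);print("gap right",(f[0]-p[:2])@f[2],"tool n",R().T@np.r_[f[2],0])
big("top","t2",230,150,390,310,4);big("scene","s2",200,100,400,260,4)
E
```

```text
t 1.6 theta [-0.5603 -0.5603] r 0.4 [ 303  190   40   40 1292]
(array([ 0.4310835 , -0.20019754]), array([ 0.54267731, -0.022302  ]), array([0.53139907, 0.84712161]))
[ 0.40191419 -0.25740349  0.09720982] [[ 0.014  0.905  0.425]
 [-0.016  0.425 -0.905]
 [-1.     0.006  0.02 ]] [ 0.4536174  -0.30944166  0.23526585]
gap right 0.063960940633107 tool n [-0.00626271  0.84102121 -0.54096589]
```

View pics/s2.png

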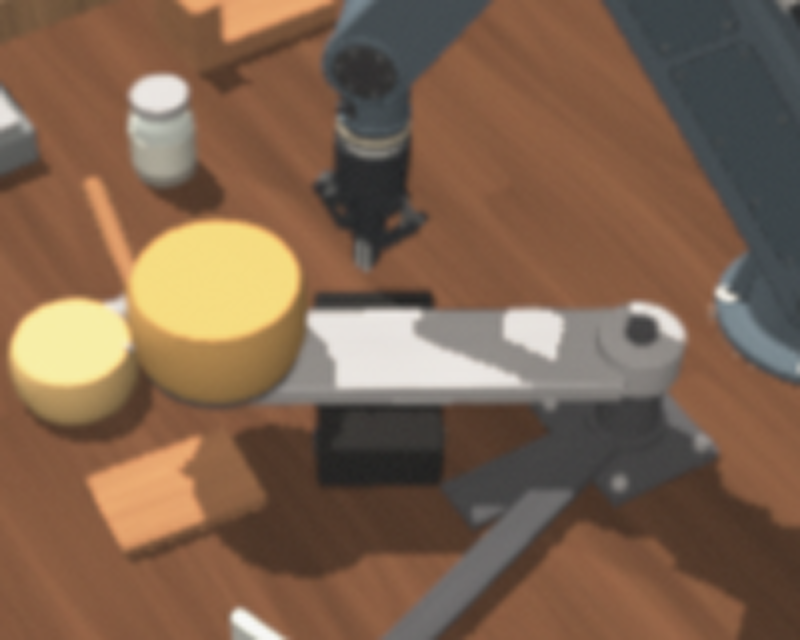

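Call:
{"fn": "move_arm", "kwargs": {
  "commands": [0,0.0145,-0.0093,0,0,0,0,0,0.0145,-0.0093,0,0,0,0,0,0,0,0,0,0,0]
}}

```text
t: 2.0
tcp_pos: [0.4243, -0.2326, 0.105]
orientation: [0.313, 1.531, -0.821]
ft_force: [0.2, 0.3, 0.8]
width: 0.004
```

Call:
{"fn": "move_arm", "kwargs": {
  "commands": [0,0.0025,-0.0016,0,0,0,0,0,0.0025,-0.0016,0,0,0,0,0,0.0025,-0.0016,0,0,0,0,0,0.0025,-0.0016,0,0,0,0]
}}

```text
t: 2.4
tcp_pos: [0.4322, -0.2252, 0.1088]
orientation: [0.322, 1.522, -0.814]
ft_force: [0.5, 0.4, 0.5]
width: 0.0
```

```bash
python3 - <<'E'
from h import *
L=rate(2);f=faces(L[-1][1])
s=ctrl.read_state();p=s["tcp_pos"];print(s["t"],p,s["ft_force"]);print("gap right",(f[0]-p[:2])@f[2],"R",R().round(3))
E
```

```text
t 2.5 theta [-0.5603 -0.5603] r 0.4 [ 303  190   40   40 1292]
2.5 [ 0.43221479 -0.22484502  0.10858405] [-0.71352926  0.34163497  0.41947885]
gap right 0.020278250349545904 R [[ 0.033  0.906  0.421]
 [-0.035  0.422 -0.906]
 [-0.999  0.015  0.045]]
```

Call:
{"fn": "move_arm", "kwargs": {
  "commands": [0.012,-0.004,0.002,0,0.045,-0.015,0,0,0,0,0,0,0,0,0,0,0,0,0,0,0]
}}

```text
t: 2.8
tcp_pos: [0.4294, -0.2286, 0.0962]
orientation: [-2.713, 1.569, 2.436]
ft_force: [0.0, 0.5, -0.5]
width: 0.0
```

```bash
python3 - <<'E'
from h import *
f=faces(-.5603)
s=ctrl.read_state();p=s["tcp_pos"];print(s["t"],p,s["ft_force"]);print("gap right",(f[0]-p[:2])@f[2],"R",R().round(3))
E
```

```text
2.8 [ 0.42939173 -0.22858097  0.09622196] [ 0.0193823   0.53883844 -0.45026823]
gap right 0.024930382703593972 R [[-0.001  0.907  0.422]
 [ 0.001  0.422 -0.907]
 [-1.    -0.001 -0.001]]
```

Call:
{"fn": "move_arm", "kwargs": {
  "commands": [0.0005,0.0025,-0.0016,0,0,0,0,0.0005,0.0025,-0.0016,0,0,0,0,0.0005,0.0025,-0.0016,0,0,0,0,0.0005,0.0025,-0.0016,0,0,0,0,0.0005,0.0025,-0.0016,0,0,0,0]
}}

```text
t: 3.3
tcp_pos: [0.4375, -0.2145, 0.0943]
orientation: [-1.701, 1.571, -2.836]
ft_force: [-0.5, -0.5, 0.2]
width: 0.001
```

Call:
{"fn": "move_arm", "kwargs": {
  "commands": [0.0005,0.0025,-0.0016,0,0,0,0,0.0005,0.0025,-0.0016,0,0,0,0,0.0005,0.0025,-0.0016,0,0,0,0]
}}

```text
t: 3.6
tcp_pos: [0.4433, -0.2067, 0.0931]
orientation: [0.176, 1.569, -0.958]
ft_force: [-0.7, -1.1, 0.6]
width: -0.003
```

```bash
cat > st.py <<'E'
from h import *
L=rate(2);f=faces(L[-1][1]);s=ctrl.read_state();p=s["tcp_pos"];r=R()
print("t",s["t"],"p",p.round(4),"F",s["ft_force"].round(2),"Fn",round(s["ft_force"][:2]@f[2],2))
print("gapR %.4f gapL %.4f"%((f[0]-p[:2])@f[2],(p[:2]-f[1])@f[2]),"n tool",(r.T@np.r_[f[2],0]).round(3),"toolx",r[:,0].round(3))
E
python3 st.py
```

```text
t 3.7 theta [-0.5411 -0.5347] r 0.401 [ 300  188   41   40 1297]
t 3.7 p [ 0.4432 -0.2065  0.093 ] F [ 0.07 -1.35  0.42] Fn -1.12
gapR 0.0056 gapL -0.2156 n tool [-0.001  0.826 -0.564] toolx [ 0.001 -0.001 -1.   ]
```

Call:
{"fn": "move_arm", "kwargs": {
  "commands": [0.0005,0.0025,-0.0016,0,0,0,0,0.0005,0.0025,-0.0016,0,0,0,0,0,0.0016,-0.001,0,0,0,0,0,0,0,0,0,0,0]
}}

```text
t: 4.1
tcp_pos: [0.4475, -0.1991, 0.0917]
orientation: [0.009, 1.57, -1.125]
ft_force: [-0.4, 0.0, 0.3]
width: -0.002
```

```bash
python3 st.py
```

```text
t 4.2 theta [-0.4645 -0.4563] r 0.401 [ 293  184   41   40 1295]
t 4.2 p [ 0.4474 -0.1992  0.0917] F [-0.06 -0.24  0.06] Fn -0.24
gapR 0.0173 gapL -0.2273 n tool [-0.     0.779 -0.627] toolx [ 0.    -0.001 -1.   ]
```

Call:
{"fn": "move_arm", "kwargs": {
  "commands": [0,-0.015,0.012,0,0,0,0,-0.046,-0.01,0.008,0,0,0,0,-0.046,0,0,0,0,0,0,-0.046,0,0,0,0,0,0,-0.003,0,0,0,0,0,0]
}}

```text
t: 4.7
tcp_pos: [0.4314, -0.2282, 0.2321]
orientation: [-2.719, 1.557, 2.429]
ft_force: [0.4, -1.4, 0.4]
width: -0.001
```

```bash
python3 st.py
```

```text
t 4.8 theta [-0.364  -0.3552] r 0.401 [ 283  180   41   40 1298]
t 4.8 p [ 0.4293 -0.2262  0.2284] F [ 0.2   0.72 -0.27] Fn 0.74
gapR 0.0738 gapL -0.2838 n tool [ 0.008  0.711 -0.703] toolx [-0.017  0.014 -1.   ]
```

Call:
{"fn": "move_arm", "kwargs": {
  "commands": [-0.008,0.0197,-0.0423,0,0,0,0,-0.001,0.0197,-0.0423,0,0,0,0,0,0.0197,-0.0423,0,0,0,0,0,0.0197,-0.0423,0,0,0,0,0,0.0197,-0.0423,0,0,0,0]
}}

```text
t: 5.3
tcp_pos: [0.4272, 0.0094, 0.2338]
orientation: [-2.578, 1.538, 2.556]
ft_force: [0.6, -0.6, -0.9]
width: 0.004
```

```bash
python3 st.py
```

```text
t 5.4 theta [-0.2661 -0.258 ] r 0.401 [ 273  177   41   40 1293]
t 5.4 p [0.4254 0.0131 0.2335] F [-0.01  0.66 -0.24] Fn 0.63
gapR -0.1351 gapL -0.0749 n tool [ 0.012  0.636 -0.772] toolx [-0.031  0.02  -0.999]
```

Call:
{"fn": "move_arm", "kwargs": {
  "commands": [0,0.029,-0.0344,0,-0.03,0.02,0,0,0.029,-0.0344,0,0,0,0,0,0.029,-0.0344,0,0,0,0,0,0.029,-0.0344,0,0,0,0,0,0.029,-0.0344,0,0,0,0]
}}

```text
t: 5.9
tcp_pos: [0.4842, 0.2289, 0.2251]
orientation: [-1.721, 1.555, -2.872]
ft_force: [1.1, -0.5, -0.4]
width: 0.002
```

```bash
python3 st.py
```

```text
t 6.0 theta [-0.1728 -0.1651] r 0.4 [ 264  175   40   40 1281]
t 6.0 p [0.4855 0.2319 0.2251] F [-0.4   0.13  0.07] Fn 0.06
gapR -0.3470 gapL 0.1370 n tool [-0.004  0.556 -0.831] toolx [-0.012 -0.002 -1.   ]
```

Call:
{"fn": "move_arm", "kwargs": {
  "commands": [0.045,0,0,0,-0.003,0.011,0,0.045,0,0,0,0,0,0,0.04,0,0,0,0,0,0,0,0,0,0,0,0,0]
}}

```text
t: 6.4
tcp_pos: [0.4845, 0.2292, 0.0876]
orientation: [-1.48, 1.566, -2.623]
ft_force: [-0.9, -0.9, 0.4]
width: 0.004
```

```bash
python3 st.py
```

```text
t 6.5 theta [-0.0985 -0.0914] r 0.4 [ 256  174   41   40 1284]
t 6.5 p [0.488  0.2303 0.0922] F [0.92 0.23 0.14] Fn 0.31
gapR -0.3323 gapL 0.1223 n tool [ 0.     0.496 -0.868] toolx [ 0.005 -0.    -1.   ]
```

Call:
{"fn": "move_arm", "kwargs": {
  "commands": [0,-0.0035,0.0165,0,0,0,0,0,-0.0035,0.0165,0,0,0,0,0,0,0,0,0,0,0,0,0,0,0,0,0,0]
}}

```text
t: 6.9
tcp_pos: [0.5004, 0.1959, 0.1001]
orientation: [1.261, 1.552, 0.117]
ft_force: [-0.2, 0.4, 0.6]
width: 0.002
```

```bash
python3 st.py
```

```text
t 7.0 theta [-0.028  -0.0212] r 0.4 [ 249  174   40   40 1281]
t 7.0 p [0.5003 0.1963 0.0997] F [-1.11  0.87 -0.31] Fn 0.85
gapR -0.2845 gapL 0.0745 n tool [ 0.002  0.434 -0.901] toolx [ 0.019  0.002 -1.   ]
```

Call:
{"fn": "move_arm", "kwargs": {
  "commands": [0.006,0.001,-0.002,0,0.006,-0.018,0,0,0,0,0,0,0,0,0,0,0,0,0,0,0,0,0,0,0,0,0,0,0,0,0,0,0,0,0]
}}

```text
t: 7.5
tcp_pos: [0.5001, 0.2008, 0.0939]
orientation: [-2.341, 1.57, 2.801]
ft_force: [-0.1, -0.7, -0.1]
width: 0.005
```

Call:
{"fn": "move_arm", "kwargs": {
  "commands": [0,0,0,0,0,0,0,0,0,0,0,0,0,0,0,0,0,0,0,0,0]
}}

```text
t: 7.8
tcp_pos: [0.4998, 0.2009, 0.0937]
orientation: [-2.131, 1.569, 3.012]
ft_force: [-1.1, 0.0, -1.0]
width: -0.0
```

```bash
python3 st.py
```

```text
t 7.9 theta [0.0926 0.1001] r 0.399 [ 236  175   40   40 1284]
t 7.9 p [0.4998 0.2009 0.0937] F [-0.43  0.26  0.09] Fn 0.3
gapR -0.2609 gapL 0.0509 n tool [ 0.     0.324 -0.946] toolx [-0.002  0.    -1.   ]
```

Call:
{"fn": "move_arm", "kwargs": {
  "commands": [0,0,0,0,0,0,0,0,0,0,0,0,0,0,0,0,0,0,0,0,0,0,0,0,0,0,0,0,0,0,0,0,0,0,0]
}}

```text
t: 8.4
tcp_pos: [0.4999, 0.2008, 0.0938]
orientation: [-2.16, 1.569, 2.983]
ft_force: [-0.4, 0.1, 1.0]
width: -0.004
```

Call:
{"fn": "move_arm", "kwargs": {
  "commands": [0,0,0,0,0,0,0]
}}

```text
t: 8.5
tcp_pos: [0.4999, 0.2008, 0.0938]
orientation: [-2.194, 1.569, 2.948]
ft_force: [0.4, -0.3, -0.2]
width: 0.003
```

```bash
python3 st.py
```

```text
t 8.6 theta [0.1811 0.1873] r 0.399 [ 227  176   40   40 1283]
t 8.6 p [0.4999 0.2008 0.0938] F [ 0.1   0.26 -0.07] Fn 0.24
gapR -0.2392 gapL 0.0292 n tool [ 0.001  0.24  -0.971] toolx [-0.001  0.    -1.   ]
```

Call:
{"fn": "move_arm", "kwargs": {
  "commands": [0,0,0,0,0,0,0,0,0.0003,-0.0014,0,0,0,0,0,0.0003,-0.0015,0,0,0,0,0,0.0003,-0.0015,0,0,0,0,0,0.0003,-0.0015,0,0,0,0]
}}

```text
t: 9.1
tcp_pos: [0.4985, 0.207, 0.0938]
orientation: [-2.186, 1.569, 2.957]
ft_force: [0.2, -1.1, -0.4]
width: 0.005
```

Call:
{"fn": "move_arm", "kwargs": {
  "commands": [0,0.0003,-0.0015,0,0,0,0,0,0.0003,-0.0015,0,0,0,0]
}}

```text
t: 9.3
tcp_pos: [0.4976, 0.2103, 0.0938]
orientation: [-2.181, 1.569, 2.961]
ft_force: [0.7, -0.3, -0.2]
width: -0.0
```

```bash
python3 st.py
```

```text
t 9.4 theta [0.2745 0.2801] r 0.399 [ 217  178   41   40 1291]
t 9.4 p [0.4976 0.2104 0.0938] F [-0.78  0.25 -0.66] Fn 0.45
gapR -0.2250 gapL 0.0150 n tool [ 0.001  0.15  -0.989] toolx [-0.002  0.    -1.   ]
```

Call:
{"fn": "move_arm", "kwargs": {
  "commands": [0,0.0001,-0.0006,0,0,0,0]
}}

```text
t: 9.5
tcp_pos: [0.4973, 0.211, 0.0938]
orientation: [-2.171, 1.569, 2.971]
ft_force: [-0.8, -0.5, -0.2]
width: -0.002
```

```bash
python3 st.py
```

```text
t 9.6 theta [0.2959 0.3012] r 0.399 [ 215  179   41   40 1297]
t 9.6 p [0.4971 0.2111 0.0937] F [-1.14  0.83 -0.47] Fn 1.14
gapR -0.2201 gapL 0.0101 n tool [ 0.001  0.129 -0.992] toolx [-0.002  0.    -1.   ]
```

Call:
{"fn": "move_arm", "kwargs": {
  "commands": [0,0,0,0,0,0,0,0,0.0007,-0.004,0,0,0,0,0,0.003,-0.022,0,0,0,0,0,0.003,-0.025,0,0,0,0]
}}

```text
t: 10.0
tcp_pos: [0.4832, 0.2593, 0.0938]
orientation: [-2.06, 1.569, 3.077]
ft_force: [-1.1, 0.7, 0.6]
width: -0.003
```

```bash
python3 st.py
```

```text
t 10.1 theta [0.3181 0.3191] r 0.399 [ 213  179   41   40 1294]
t 10.1 p [0.4821 0.2612 0.0938] F [0.26 0.14 0.25] Fn 0.05
gapR -0.2676 gapL 0.0576 n tool [ 0.001  0.11  -0.994] toolx [-0.002  0.001 -1.   ]
```

Now watch whether it creeps.

Call:
{"fn": "move_arm", "kwargs": {
  "commands": [0,0,0,0,0,0,0,0,0,0,0,0,0,0,0,0,0,0,0,0,0,0,0,0,0,0,0,0]
}}

```text
t: 10.5
tcp_pos: [0.4828, 0.26, 0.0938]
orientation: [-1.874, 1.57, -3.015]
ft_force: [-0.3, -0.6, 1.2]
width: -0.002
```

```bash
python3 st.py; python3 -c "
from h import *
rate(4)"
```

```text
t 10.6 theta [0.328  0.3291] r 0.399 [ 212  180   41   40 1291]
t 10.6 p [0.4828 0.2601 0.0938] F [ 0.57 -0.55 -0.55] Fn -0.7
gapR -0.2635 gapL 0.0535 n tool [ 0.     0.1   -0.995] toolx [-0.001 -0.    -1.   ]
t 10.8 theta [0.3298 0.3305 0.3313 0.3322] r 0.399 [ 212  180   41   40 1295]
```

Call:
{"fn": "move_arm", "kwargs": {
  "commands": [0,-0.0014,0.014,0,0,0,0,0,-0.0012,0.012,0,0,0,0,0,-0.0004,0.004,0,0,0,0,0,0,0,0,0,0,0]
}}

```text
t: 11.2
tcp_pos: [0.4935, 0.2289, 0.0938]
orientation: [-1.57, 1.57, -2.711]
ft_force: [0.3, 1.0, 0.2]
width: -0.001
```

```bash
python3 st.py
```

```text
t 11.3 theta [0.3394 0.3404] r 0.399 [ 211  180   41   40 1292]
t 11.3 p [0.4933 0.2295 0.0939] F [-0.07 -0.24  0.57] Fn -0.2
gapR -0.2281 gapL 0.0181 n tool [ 0.     0.09  -0.996] toolx [-0.001 -0.    -1.   ]
```

Call:
{"fn": "move_arm", "kwargs": {
  "commands": [0,0,0,0,0,0,0,0,0,0,0,0,0,0,0,0,0,0,0,0,0,0,0,0,0,0,0,0,0,0,0,0,0,0,0]
}}

```text
t: 11.8
tcp_pos: [0.4927, 0.2304, 0.0938]
orientation: [-2.05, 1.57, 3.094]
ft_force: [0.2, -0.3, -0.1]
width: 0.003
```

```bash
python3 st.py
```

```text
t 11.9 theta [0.3483 0.349 ] r 0.399 [ 210  180   41   41 1299]
t 11.9 p [0.4928 0.2304 0.0938] F [-0.97  1.03 -0.31] Fn 1.3
gapR -0.2268 gapL 0.0168 n tool [ 0.     0.083 -0.997] toolx [-0.001  0.    -1.   ]
```

Call:
{"fn": "move_arm", "kwargs": {
  "commands": [0,0,0,0,0,0,0,0,0,0,0,0,0,0,0,0,0,0,0,0,0,0,0,0,0,0,0,0]
}}

```text
t: 12.3
tcp_pos: [0.4927, 0.2305, 0.0938]
orientation: [-2.051, 1.57, 3.094]
ft_force: [-0.3, -0.3, -0.1]
width: -0.004
```

```bash
python3 st.py
```

```text
t 12.4 theta [0.3547 0.355 ] r 0.399 [ 210  181   40   40 1287]
t 12.4 p [0.4928 0.2304 0.0938] F [ 0.95 -0.   -0.11] Fn -0.33
gapR -0.2252 gapL 0.0152 n tool [ 0.     0.077 -0.997] toolx [-0.001  0.    -1.   ]
```

Call:
{"fn": "move_arm", "kwargs": {
  "commands": [0,0,0.0006,0,0,0,0,0,0,0.0005,0,0,0,0,0,0,0.0005,0,0,0,0,0,0,0.0003,0,0,0,0]
}}

```text
t: 12.8
tcp_pos: [0.4935, 0.2286, 0.0938]
orientation: [-2.066, 1.57, 3.078]
ft_force: [-0.8, 1.0, 0.2]
width: -0.003
```

```bash
python3 st.py
```

```text
t 12.9 theta [0.3589 0.3588] r 0.399 [ 209  181   41   40 1291]
t 12.9 p [0.4936 0.2286 0.0938] F [ 0.02 -0.09  0.62] Fn -0.09
gapR -0.2221 gapL 0.0121 n tool [ 0.     0.073 -0.997] toolx [-0.001  0.    -1.   ]
```

Call:
{"fn": "move_arm", "kwargs": {
  "commands": [0,0,0,0,0,0,0,0,0,0,0,0,0,0,0,0,0,0,0,0,0,0,0,0,0,0,0,0]
}}

```text
t: 13.3
tcp_pos: [0.4937, 0.2286, 0.0939]
orientation: [-2.149, 1.57, 2.995]
ft_force: [0.2, -0.0, -0.7]
width: -0.0
```

```bash
python3 st.py
```

```text
t 13.4 theta [0.3535 0.3529] r 0.399 [ 210  181   40   40 1288]
t 13.4 p [0.4936 0.2286 0.0938] F [ 0.33 -0.52 -0.05] Fn -0.6
gapR -0.2237 gapL 0.0137 n tool [ 0.     0.079 -0.997] toolx [-0.001  0.    -1.   ]
```

Call:
{"fn": "move_arm", "kwargs": {
  "commands": [0,0,0,0,0,0,0]
}}

```text
t: 13.5
tcp_pos: [0.4936, 0.2286, 0.0938]
orientation: [-2.116, 1.57, 3.028]
ft_force: [-1.0, -0.2, 0.2]
width: -0.001
```

```bash
python3 st.py
```

```text
t 13.6 theta [0.3499 0.3496] r 0.399 [ 210  180   41   41 1298]
t 13.6 p [0.4936 0.2286 0.0939] F [ 0.25  0.76 -0.7 ] Fn 0.63
gapR -0.2246 gapL 0.0146 n tool [ 0.     0.082 -0.997] toolx [-0.001  0.    -1.   ]
```

Call:
{"fn": "move_arm", "kwargs": {
  "commands": [0,0.002,-0.025,0,0,0,0,0,0.003,-0.035,0,0,0,0,0,0,0,0,0,0,0,0,0,0,0,0,0,0]
}}

```text
t: 14.0
tcp_pos: [0.4736, 0.2861, 0.0939]
orientation: [1.358, 1.57, 0.217]
ft_force: [-0.2, -0.5, 0.1]
width: -0.004
```

```bash
python3 st.py
```

```text
t 14.1 theta [0.3445 0.3442] r 0.399 [ 211  180   40   40 1286]
t 14.1 p [0.4737 0.2856 0.0939] F [-0.45 -0.46  0.41] Fn -0.29
gapR -0.2864 gapL 0.0764 n tool [ 0.     0.084 -0.996] toolx [ 0.  0. -1.]
```

Call:
{"fn": "move_arm", "kwargs": {
  "commands": [0,0,0,0,0,0,0,0,0,0,0,0,0,0,0,0,0,0,0,0,0,0,0,0,0,0,0,0]
}}

```text
t: 14.5
tcp_pos: [0.4749, 0.2831, 0.0938]
orientation: [-0.312, 1.571, -1.458]
ft_force: [0.5, -0.2, 0.1]
width: -0.001
```

```bash
python3 st.py
```

```text
t 14.6 theta [0.3394 0.339 ] r 0.399 [ 211  180   41   40 1295]
t 14.6 p [0.4748 0.2832 0.0938] F [-0.79  0.49 -0.56] Fn 0.72
gapR -0.2853 gapL 0.0753 n tool [-0.     0.086 -0.996] toolx [-0. -0. -1.]
```

Call:
{"fn": "move_arm", "kwargs": {
  "commands": [0,0,0,0,0,0,0,0,0,0,0,0,0,0,0,0,0,0,0,0,0,0,0,0,0,0,0,0,0,0,0,0,0,0,0]
}}

```text
t: 15.1
tcp_pos: [0.4748, 0.2832, 0.0939]
orientation: [-0.24, 1.571, -1.386]
ft_force: [0.0, -0.5, -0.3]
width: -0.003
```

Call:
{"fn": "move_arm", "kwargs": {
  "commands": [0,0,0,0,0,0,0,0,0,0,0,0,0,0,0,0,0,0,0,0,0,0,0,0,0,0,0,0,0,0,0,0,0,0,0]
}}

```text
t: 15.6
tcp_pos: [0.4748, 0.2833, 0.0938]
orientation: [-0.366, 1.571, -1.511]
ft_force: [0.4, 0.6, 0.3]
width: -0.004
```

```bash
python3 st.py
```

```text
t 15.7 theta [0.3318 0.3317] r 0.399 [ 212  180   41   40 1295]
t 15.7 p [0.4748 0.2833 0.0938] F [-0.51  0.48 -0.27] Fn 0.62
gapR -0.2874 gapL 0.0774 n tool [-0.     0.094 -0.996] toolx [ 0. -0. -1.]
```

Call:
{"fn": "move_arm", "kwargs": {
  "commands": [0,0,0,0,0,0,0,0,0,0,0,0,0,0,0,0,0,0,0,0,0,0,0,0,0,0,0,0,0,0,0,0,0,0,0]
}}

```text
t: 16.2
tcp_pos: [0.4748, 0.2833, 0.0938]
orientation: [-0.229, 1.571, -1.374]
ft_force: [-0.1, 0.7, 0.0]
width: -0.003
```

Call:
{"fn": "move_arm", "kwargs": {
  "commands": [0,0,0,0,0,0,0,0,0,0,0,0,0,0,0,0,0,0,0,0,0,0,0,0,0,0,0,0,0,0,0,0,0,0,0]
}}

```text
t: 16.7
tcp_pos: [0.4748, 0.2833, 0.0938]
orientation: [-0.32, 1.571, -1.465]
ft_force: [0.3, 0.7, -0.3]
width: 0.004
```

```bash
python3 st.py; python3 -c "
from h import *
big('top','t3',190,140,350,300,4)"
```

```text
t 16.8 theta [0.3291 0.3291] r 0.399 [ 212  180   41   40 1291]
t 16.8 p [0.4748 0.2833 0.0938] F [0.59 1.07 0.3 ] Fn 0.82
gapR -0.2881 gapL 0.0781 n tool [-0.     0.096 -0.995] toolx [ 0. -0. -1.]
```

View pics/t3.png

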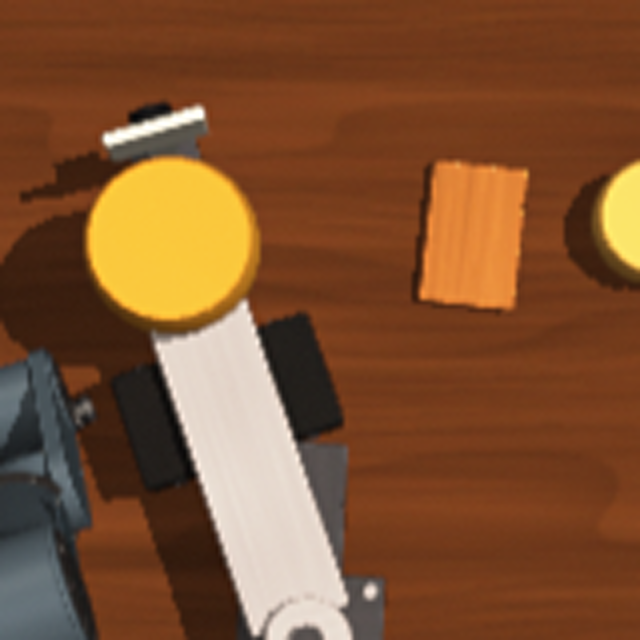

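```bash
python3 - <<'E'
from h import *
c=big("scene","s3",220,170,360,290,5)
t=ctrl.camera("top")
f=lambda x,y:(190+x/4-.4,140+y/4-.4)
a=at(t,*f(104,143),.2025);b=at(t,*f(207,115),.2025);h=at(t,*f(306,634),.157);print(a,b,h)
C=look();th=C[1];print(th)
m=(a+b)/2
for A0 in (A,h[:2]):
    ch=A+C[2]*np.array([np.cos(th),np.sin(th)]);d=ch-A0;nose=A0+.49*d/np.hypot(*d);e=(b-a)[:2]/np.hypot(*(b-a)[:2]);print("nose",nose,"offset along plate from centre mm",1e3*(nose-m[:2])@e,"len",np.hypot(*(b-a)))if 0 else print("nose",nose,"off mm",1e3*((nose-m[:2])@e),"len",np.linalg.norm(b-a))
    u,v=proj(c,[*nose,.137]);print("scene crop",(u-220)*5,(v-170)*5)
E
```

```text
[0.75004526 0.21664888 0.2025    ] [0.77765696 0.11778105 0.2025    ] [0.28225593 0.02217686 0.157     ]
0.3291076714814742
nose [0.73880225 0.17996737] off mm -19.020198476579463 len 0.1026511290181604
scene crop 298.5105430892878 505.3095474630297
nose [0.7452399  0.18263196] off mm -19.854942863072203 len 0.1026511290181604
scene crop 292.37305093438664 512.7510448149468
```

View pics/s3.png

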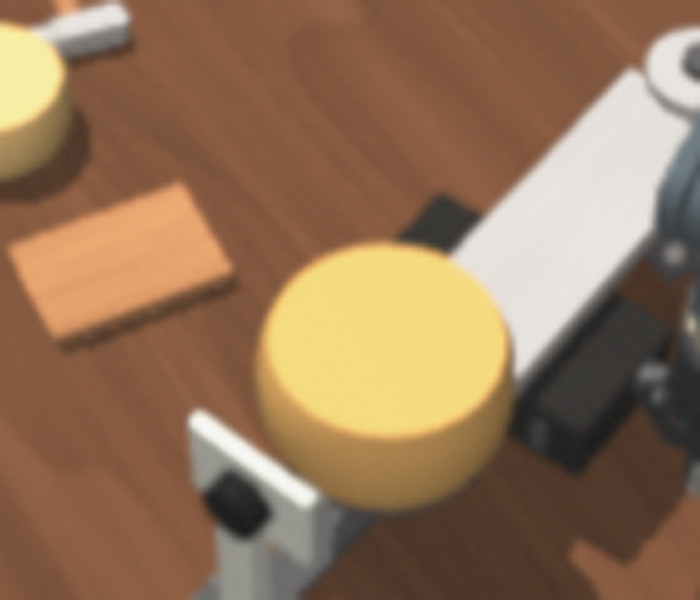

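Call:
{"fn": "move_arm", "kwargs": {
  "commands": [0,0,0,0,0,0,0,0,0,0,0,0,0,0,0,0,0,0,0,0,0,0,0,0,0,0,0,0,0,0,0,0,0,0,0]
}}

```text
t: 17.5
tcp_pos: [0.4748, 0.2833, 0.0938]
orientation: [-0.275, 1.571, -1.42]
ft_force: [-0.4, 0.5, 0.8]
width: 0.0
```

Call:
{"fn": "move_arm", "kwargs": {
  "commands": [0,0,0,0,0,0,0,0,0,0,0,0,0,0,0,0,0,0,0,0,0,0,0,0,0,0,0,0,0,0,0,0,0,0,0]
}}

```text
t: 18.0
tcp_pos: [0.4748, 0.2833, 0.0939]
orientation: [-0.339, 1.571, -1.485]
ft_force: [0.1, 0.6, -0.5]
width: -0.002
```

Call:
{"fn": "move_arm", "kwargs": {
  "commands": [0,0,0,0,0,0,0,0,0,0,0,0,0,0,0,0,0,0,0,0,0,0,0,0,0,0,0,0,0,0,0,0,0,0,0]
}}

```text
t: 18.5
tcp_pos: [0.4748, 0.2833, 0.0938]
orientation: [-0.153, 1.571, -1.299]
ft_force: [-0.5, 0.3, 0.3]
width: -0.002
```

Call:
{"fn": "move_arm", "kwargs": {
  "commands": [0,0,0,0,0,0,0,0,0,0,0,0,0,0,0,0,0,0,0,0,0,0,0,0,0,0,0,0,0,0,0,0,0,0,0]
}}

```text
t: 19.0
tcp_pos: [0.4748, 0.2833, 0.0939]
orientation: [-0.132, 1.571, -1.278]
ft_force: [-0.1, 0.4, 0.2]
width: 0.001
```

```bash
python3 st.py
```

```text
t 19.1 theta [0.3291 0.3291] r 0.399 [ 212  180   41   40 1291]
t 19.1 p [0.4748 0.2833 0.0938] F [0.13 0.46 0.07] Fn 0.4
gapR -0.2881 gapL 0.0781 n tool [-0.     0.096 -0.995] toolx [-0. -0. -1.]
```

Call:
{"fn": "move_arm", "kwargs": {
  "commands": [0,0,0,0,0,0,0,0,0,0,0,0,0,0,0,0,0,0,0,0,0,0,0,0,0,0,0,0,0,0,0,0,0,0,0]
}}

```text
t: 19.6
tcp_pos: [0.4748, 0.2833, 0.0939]
orientation: [-0.131, 1.571, -1.277]
ft_force: [-0.1, -0.6, -0.6]
width: 0.003
```

Call:
{"fn": "move_arm", "kwargs": {
  "commands": [0,0,0,0,0,0,0,0,0,0,0,0,0,0,0,0,0,0,0,0,0,0,0,0,0,0,0,0,0,0,0,0,0,0,0]
}}

```text
t: 20.1
tcp_pos: [0.4748, 0.2833, 0.0938]
orientation: [-0.343, 1.571, -1.488]
ft_force: [-1.1, -1.1, 0.4]
width: -0.001
```

Call:
{"fn": "move_arm", "kwargs": {
  "commands": [0,0,0,0,0,0,0,0,0,0,0,0,0,0,0,0,0,0,0,0,0,0,0,0,0,0,0,0,0,0,0,0,0,0,0]
}}

```text
t: 20.6
tcp_pos: [0.4748, 0.2833, 0.0938]
orientation: [-0.433, 1.571, -1.579]
ft_force: [-0.5, 0.1, 0.4]
width: 0.003
```

Call:
{"fn": "move_arm", "kwargs": {
  "commands": [0,0,0,0,0,0,0,0,0,0,0,0,0,0,0,0,0,0,0,0,0,0,0,0,0,0,0,0,0,0,0,0,0,0,0]
}}

```text
t: 21.1
tcp_pos: [0.4747, 0.2833, 0.0938]
orientation: [-0.564, 1.571, -1.71]
ft_force: [0.1, -0.3, 0.5]
width: 0.002
```

Call:
{"fn": "move_arm", "kwargs": {
  "commands": [0,0,0,0,0,0,0,0,0,0,0,0,0,0,0,0,0,0,0,0,0,0,0,0,0,0,0,0,0,0,0,0,0,0,0]
}}

```text
t: 21.6
tcp_pos: [0.4748, 0.2833, 0.0938]
orientation: [-0.37, 1.571, -1.515]
ft_force: [-0.0, 0.1, -0.8]
width: -0.002
```

Call:
{"fn": "move_arm", "kwargs": {
  "commands": [0,0,0,0,0,0,0,0,0,0,0,0,0,0,0,0,0,0,0,0,0,0,0,0,0,0,0,0,0,0,0,0,0,0,0]
}}

```text
t: 22.1
tcp_pos: [0.4748, 0.2833, 0.0938]
orientation: [-0.215, 1.571, -1.36]
ft_force: [0.2, 0.8, -0.6]
width: 0.002
```

Call:
{"fn": "move_arm", "kwargs": {
  "commands": [0,0,0,0,0,0,0,0,0,0,0,0,0,0,0,0,0,0,0,0,0,0,0,0,0,0,0,0,0,0,0,0,0,0,0]
}}

```text
t: 22.6
tcp_pos: [0.4748, 0.2833, 0.0938]
orientation: [-0.397, 1.571, -1.542]
ft_force: [0.8, 0.2, 0.4]
width: -0.0
```

```bash
python3 st.py
```

```text
t 22.7 theta [0.329  0.3291] r 0.399 [ 212  180   41   40 1291]
t 22.7 p [0.4748 0.2833 0.0938] F [ 0.11  0.02 -0.07] Fn -0.02
gapR -0.2881 gapL 0.0781 n tool [-0.     0.096 -0.995] toolx [-0. -0. -1.]
```

The carrier has stood still for 5.9 s, with the angle unchanged from t = 16.8 to 22.7. Handing in.

```bash
python3 -c "
from station import ctrl
print(ctrl.hand_in())"
```

```text
the job is handed in; nothing more can be done
None
```

The carrier is standing still with its nose in front of the gauge plate, and the job was handed in at about t = 22.7 s of the 58 s allowed.

- **Swing:** One gentle push of about 1 N on the clockwise-side face swung the boom at up to about 0.18 rad/s, which is about 0.07 m/s at the cheese. I crossed over above the beam and caught the bumper on its other side face while backing the hand away.
- **Correction:** After the first catch it still crept on at about 0.018 rad/s. A second light touch on the same face sent it slowly back, and it then came to rest on its own.
- **Standstill:** The boom angle held at 0.3291 rad (to within 0.0001) from t = 16.8 to 22.7 s, with the hand about 60 mm clear of the bumper.
- **Position:** The nose is about 19–20 mm off the centre of the plate, inside its ±50 mm half-width. This is worked out from the measured boom angle, because the cheese hides the nose in both camera views. Two readings of the swing axis differed by 7 mm, but that moved this figure by less than 1 mm.
- **Other items:** The hand kept clear of the cheese, the beam and the gauge throughout. I did not re-measure the loose items at the end. The board, small cheese and hammer show no sign of having moved in the last pictures; the jar, bowl and brush were out of those pictures, and the arm did not go near them.

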